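Return the calibration weights to their block in order of size

TASK

The balance check is finished: put the four brass calibration weights back into the wooden weight block in order of size, each standing upright on the felt of its own well, the largest weight in the largest well and so on down to the smallest. Set them down gently, do not drop them, and leave the beaker and the roll of tape where they are.

Things in the scene. Friction and masses are not known exactly. Their poses are not given: they have to be found in the camera images.
- weight_500: The largest of four plain brass calibration weights (500 g), loose, standing upright: a cylinder 44 mm in diameter, 34 mm high; on it a neck, then a round lifting knob 26 mm in diameter. 58 mm high in all; the top 24 mm are neck and knob, so fingertips can reach that far down round the knob. Origin: centre of its underside, z up; its yaw means nothing.
- weight_200: The second largest of four plain brass calibration weights (200 g), loose, standing upright: a cylinder 33 mm in diameter, 24 mm high; on it a neck, then a round lifting knob 20 mm in diameter. 44 mm high in all; the top 20 mm are neck and knob, so fingertips can reach that far down round the knob. Origin: centre of its underside, z up; its yaw means nothing.
- weight_100: The third largest (second smallest) of four plain brass calibration weights (100 g), loose, standing upright: a cylinder 26 mm in diameter, 19 mm high; on it a neck, then a round lifting knob 17 mm in diameter. 36 mm high in all; the top 17 mm are neck and knob, so fingertips can reach that far down round the knob. Origin: centre of its underside, z up; its yaw means nothing.
- weight_50: The smallest of four plain brass calibration weights (50 g), loose, standing upright: a cylinder 20 mm in diameter, 15 mm high; on it a neck, then a round lifting knob 14 mm in diameter. 30 mm high in all; the top 15 mm are neck and knob, so fingertips can reach that far down round the knob. Origin: centre of its underside, z up; its yaw means nothing.
- well_500: The largest of four round wells in the wooden weight block, 52 mm in diameter (4 mm play all round weight_500), 3 mm chamfer. Origin: centre of its grey felt floor, 16 mm above the worktop, 12 mm below the block's top; z up, y along the row to the small end. Well lies -88 mm along y from the middle of the block (86 x 258 mm at its foot, fixed, at any angle).
- well_200: The second largest of four round wells in the wooden weight block, 41 mm in diameter (4 mm play all round weight_200), 3 mm chamfer. Origin: centre of its grey felt floor, 16 mm above the worktop, 12 mm below the block's top; z up, y along the row to the small end. Well lies -25 mm along y from the middle of the block (86 x 258 mm at its foot, fixed, at any angle).
- well_100: The third largest (second smallest) of four round wells in the wooden weight block, 34 mm in diameter (4 mm play all round weight_100), 3 mm chamfer. Origin: centre of its grey felt floor, 16 mm above the worktop, 12 mm below the block's top; z up, y along the row to the small end. Well lies 31 mm along y from the middle of the block (86 x 258 mm at its foot, fixed, at any angle).
- well_50: The smallest of four round wells in the wooden weight block, 28 mm in diameter (4 mm play all round weight_50), 3 mm chamfer. Origin: centre of its grey felt floor, 16 mm above the worktop, 12 mm below the block's top; z up, y along the row to the small end. Well lies 83 mm along y from the middle of the block (86 x 258 mm at its foot, fixed, at any angle).
- beaker: A small empty glass beaker standing on the worktop beyond the weights, 52 x 57 mm and 68 mm high, loose and light (50 g); a bystander. Origin at the centre of its underside.
- tape_roll: A roll of beige label tape lying flat on the worktop to the right of the weights, a ring 98 mm in outer diameter and 25 mm high, loose; a bystander. Origin at the centre of its underside, z up.

How it is judged (in metres and radians):
At the end, for the whole second after the job is handed in: Each of the four weights stands in the well of its own size rank: its underside within 3 mm of the well's felt floor, its axis within 8 mm of the well's centre, upright within 0.1 rad, and at rest (horizontal distance between weight_500 and well_500 below 0.008 m and z of weight_500 in the frame of well_500 between -0.003 and 0.003 m and angle between each of weight_500, weight_200, weight_100, weight_50's own z axis and vertical below 0.1 rad and linear speed of each of weight_500, weight_200, weight_100, weight_50 below 0.02 m/s and angular speed of each of weight_500, weight_200, weight_100, weight_50 below 0.2 rad/s and horizontal distance between weight_200 and well_200 below 0.008 m and z of weight_200 in the frame of well_200 between -0.003 and 0.003 m and horizontal distance between weight_100 and well_100 below 0.008 m and z of weight_100 in the frame of well_100 between -0.003 and 0.003 m and horizontal distance between weight_50 and well_50 below 0.008 m and z of weight_50 in the frame of well_50 between -0.003 and 0.003 m); the robot touches nothing.
It fails at once if a weight dropped: it falls faster than 0.6 m/s (a free fall of 2 cm) close above the felt or the worktop ((height (world z) of weight_500 below 0.03 m and linear speed of weight_500 above 0.6 m/s) or (height (world z) of weight_200 below 0.03 m and linear speed of weight_200 above 0.6 m/s) or (height (world z) of weight_100 below 0.03 m and linear speed of weight_100 above 0.6 m/s) or (height (world z) of weight_50 below 0.03 m and linear speed of weight_50 above 0.6 m/s)).
It fails at once if the beaker pushed more than 25 mm from its place (distance of beaker from where it was at the start of the episode above 0.025 m).
It fails at once if the tape roll pushed more than 25 mm from its place (distance of tape_roll from where it was at the start of the episode above 0.025 m).
It also fails if it takes over 112 s, if anything falls off the work surface, if the arm or the gripper's body presses on something with over 40 N, if the wrist force passes 120 N, or if a joint passes its speed limit or range.

ROBOT

A 7-joint arm with a two-finger parallel gripper is mounted at the origin on a cart in front of the work surface, level with it; the furniture and walls round the work are solid. World frame = base frame: x ahead of the robot, y to its left, z up, the work surface at z = 0. Lengths are in mm, angles in rad, forces in N, time in s.
With the tool pointing down it reaches from about 400 to 875 mm from the base axis. Payload 4.4 kg.
Tool frame: the origin (TCP) lies at the centre of the arm's flange, where the gripper is bolted on; the fingertips stand 173 mm ahead of it and the grasp point (between the pads) lies 155 mm ahead of it; z points along the fingers, y is the direction in which the jaws open and shut (so a half turn about z gives the same grasp; the last joint's range is limited). The gripper opens to 85 mm and grips with 20 to 120 N. Pads are 22 mm wide; open, the fingers measure 114 mm over their backs; the gripper's body (76 mm by 85 mm) begins 54 mm behind the grasp point. The pads swing forward as they close: fully open they stand 13 mm farther back than shut.
Start: joints at [1.047, 0.628, 0.038, 1.517, -0.027, 0.996, -0.02], TCP at [287.306, -583.07, 404.713] pointing down, gripper open.
Joint ranges: [-3.06, 3.06], [-0.37, 2.12], [-1.25, 1.32], [0.18, 2.47], [-1.1, 4.24], [0.23, 1.98], [-2.94, 2.94]. Speed limits (rad/s): [2.57, 2.57, 3.14, 3.14, 3.14, 3.14, 3.14].

INTERFACE

Orientations are given as [roll, pitch, yaw] about the fixed x, y, z axes, in that order (R = Rz(yaw) Ry(pitch) Rx(roll)).
In Python, from cell import * gives the robot as it stands. The module is installed in compiled form; this text tells all that it offers.
- The arm moves only by the shell command python3 -m jog 'ROWS'. ROWS is JSON, one flat list of numbers, 5 for each row, row after row: the shift along the tool's x, y, z in mm, then the turn about the tool's z in degrees, then the finger opening in mm, from 0 to 85.4. A call has 1 to 20 rows; each row is the pose to reach, as a shift and turn from the pose commanded when the call began, along the tool's axes at that moment; what a row does not reach only later rows make up. A row lasts 1/12 s, in which the tool goes at most 41.7 mm and 7.16 degrees, less where a joint would pass 70% of its speed; a pose out of reach is approached as far as the arm can. A call with a gripper value outside its range is refused whole. The fingers move at their own pace and stop on an object; the grip force is fixed at half the most. Time passes only in rows, so rows that repeat a pose let the fingers close. It gives the time, the measured TCP pose, the force and the opening at its end, in the units of the state.
- read_state(): the state, without advancing time (a new reading comes with each control period).
- get_image(name): name is "side" or "top"; returns (picture, depth): 384x512x3 uint8, blue, green, red; 384x512 float32, mm along the optical axis (not along the pixel's ray), 0 where there is no reading.
- camera_params(name): a dict with "K" (3x3 intrinsics, pixels), "T" (4x4, takes a point from camera to world coordinates). Camera axes: x right, y up, looking along -z (the intrinsics and any distortion apply to the point x, -y, -z); pixel columns grow to the right and rows downward; lengths in mm; the calibration is good to about 2 mm. A picture is of the moment at which its call begins. camera_params takes no time and is no camera call.
- finish_job(): hands the job in, once; it reports no verdict.
The state is a dict: "clock": time; "qpos": joint angles; "qd": joint speeds; "tau": joint torques, N m; "eef_pos": TCP position; "tool_rot": TCP orientation; "force": force on the tool from outside, world axes, zero at the start; "torque": the same for the moment, N m; "width": finger opening in mm.
Only numpy, scipy, OpenCV 4.12 (cv2) and the standard library are available. Lean on these libraries where they do the work, as an engineer would, in place of code of your own. Each camera call takes 0.05 s, during which the arm holds its last target.

## Working session

There is one attempt and no reset: what is moved stays moved. The work goes in short steps, Python scripts to look and compute and a shell command to move; the robot and the scene stay as the last step left them, time stands still between calls to the robot, and variables do not carry over. Pictures are saved under pics/ and viewed, and the job is handed in when it is done.

```bash
mkdir -p pics; python3 - <<'E'
from cell import *
import cv2,numpy as np
s=read_state();print(s)
for n in("top","side"):
    im,d=get_image(n);cv2.imwrite(f"pics/{n}0.png",im);np.save(f"{n}0.npy",d)
    p=camera_params(n);print(n,p)
E
```

```text
{'clock': 0.0, 'qpos': array([ 1.04719153,  0.62932296,  0.03842749,  1.5183755 , -0.02700422,
        0.99629393, -0.01996272]), 'qd': array([-0.00021703,  0.00076715, -0.00156023, -0.00259546,  0.00023955,
        0.00035352,  0.00202922]), 'tau': array([ 1.52028692e-04, -5.63409519e+01,  1.22635368e+00, -1.93454719e+01,
        1.10242702e-02,  1.04923625e-02, -2.97564299e-06]), 'eef_pos': array([ 287.19116286, -582.77962435,  403.80112913]), 'tool_rot': array([-3.13971041e+00,  1.16991635e-05,  4.57851325e-01]), 'force': array([-0.43995111, -0.61216197, -1.01561618]), 'torque': array([ 0.01605452, -0.00967792, -0.01438521]), 'width': 85.36316360537909}
top {'K': array([[431.59940214,   0.        , 255.37375919],
       [  0.        , 431.59940214, 195.63211468],
       [  0.        ,   0.        ,   1.        ]]), 'T': array([[-2.63743624e-02,  9.96458587e-01, -7.98415718e-02,
         4.72582614e+02],
       [-9.99384522e-01, -2.44350928e-02,  2.51694884e-02,
        -6.43495107e+01],
       [ 2.31294166e-02,  8.04562603e-02,  9.96489749e-01,
         1.19055006e+03],
       [ 0.00000000e+00,  0.00000000e+00,  0.00000000e+00,
         1.00000000e+00]])}
side {'K': array([[361.59194807,   0.        , 254.01417592],
       [  0.        , 361.59194807, 194.05832635],
       [  0.        ,   0.        ,   1.        ]]), 'T': array([[ 9.98453829e-01,  3.16421799e-03, -5.54971993e-02,
         5.00511149e+02],
       [-5.00694062e-02,  4.84860083e-01, -8.73157348e-01,
        -8.75890169e+02],
       [ 2.41455164e-02,  8.74586009e-01,  4.84268837e-01,
         4.81646924e+02],
       [ 0.00000000e+00,  0.00000000e+00,  0.00000000e+00,
         1.00000000e+00]])}
```

View pics/top0.png

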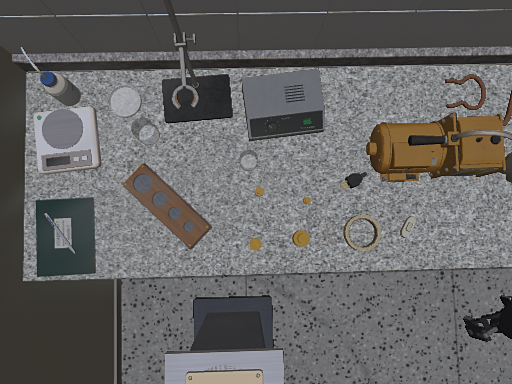

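View pics/side0.png

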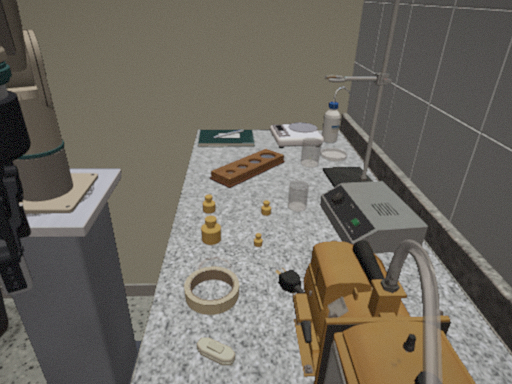

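The top view shows weights at about (302,238), (255,244), (260,191) and (307,200). The block runs from its big end at (142,182) to its small end at (190,227). The beaker is at (248,161) and the tape at (362,233). Next I measure them.

```bash
cat > h.py <<'E'
import cv2,numpy as np
from cell import *
def cloud(n,d):
    p=camera_params(n);K,T=p["K"],p["T"]
    v,u=np.mgrid[0:d.shape[0],0:d.shape[1]].astype(float)
    X=np.stack([(u-K[0,2])/K[0,0]*d,-(v-K[1,2])/K[1,1]*d,-d,np.ones_like(d)],-1)
    return (X@T.T)[...,:3]
def onplane(n,u,v,z):
    p=camera_params(n);K,T=p["K"],p["T"]
    r=T[:3,:3]@np.array([(u-K[0,2])/K[0,0],-(v-K[1,2])/K[1,1],-1])
    return T[:3,3]+r*(z-T[2,3])/r[2]
def brass(im):
    hsv=cv2.cvtColor(im,cv2.COLOR_BGR2HSV)
    return ((hsv[...,0]>=12)&(hsv[...,0]<=28)&(hsv[...,1]>110)).astype(np.uint8)
E
python3 - <<'E'
from h import *
for n in("top","side"):
    im=cv2.imread(f"pics/{n}0.png");d=np.load(f"{n}0.npy");P=cloud(n,d)
    m=brass(im)
    k,l,st,c=cv2.connectedComponentsWithStats(m)
    for i in range(1,k):
        if 20<st[i,4]<1500:
            q=P[(l==i)]
            print(n,st[i],c[i].round(1),'zmax',np.percentile(q[:,2],[5,50,95]).round(),'mid',((q.min(0)+q.max(0))/2).round(),'ext',(q.max(0)-q.min(0)).round(), q.mean(0).round(1))
d=np.load("top0.npy");P=cloud("top",d)
print("table",P[215:225,270:290].reshape(-1,3).mean(0))
print("block",[P[y,x].round(1) for x,y in((130,183),(155,180),(150,198),(183,211),(203,228),(160,192))])
im=cv2.imread("pics/top0.png")
cv2.imwrite("pics/a.png",cv2.resize(im[150:260,110:240],None,fx=6,fy=5,interpolation=cv2.INTER_CUBIC)[:600,:800])
cv2.imwrite("pics/b.png",cv2.resize(im[145:260,235:390],None,fx=5,fy=5,interpolation=cv2.INTER_CUBIC))
E
```

```text
top [131 165  16  13  80] [139.6 170.4] zmax [25. 29. 32.] mid [640. 219.  30.] ext [33. 41. 10.] [641.5 216.7  29. ]
top [462 171  17   3  22] [470.2 171.9] zmax [ 75.  89. 113.] mid [ 609. -653.   93.] ext [ 1. 39. 41.] [ 608.7 -651.2   92.1]
top [255 187   9   9  66] [259.1 191.2] zmax [17. 23. 38.] mid [ 579. -104.   29.] ext [22. 22. 28.] [ 577.7 -104.    27.1]
top [303 197   7   7  39] [306.2 200. ] zmax [ 8. 25. 33.] mid [ 551. -233.   20.] ext [17. 16. 27.] [ 550.9 -232.    21.9]
top [293 230  17  17 211] [300.8 238. ] zmax [29. 36. 60.] mid [ 450. -150.  603.] ext [  45.  170. 1174.] [ 448.9 -210.3   47.7]
top [250 238  11  12 110] [255.1 243.7] zmax [22. 27. 46.] mid [437. -89.  33.] ext [30. 27. 30.] [436.8 -89.4  32.1]
side [ 212  149   71   37 1034] [245.2 167.2] zmax [11. 26. 28.] mid [ 547. -308.  243.] ext [ 221. 1136.  476.] [536.6 114.4  26. ]
side [203 195  12  18 167] [208.6 204.5] zmax [ 6. 23. 43.] mid [ 462. -457.  241.] ext [ 77. 837. 482.] [ 438.2 -105.8   25.7]
side [262 201   9  14  95] [265.7 208.2] zmax [ 6. 18. 34.] mid [ 545. -488.  243.] ext [ 89. 776.
[... 209 characters left out ...]
15. 29.] mid [ 551. -239.   17.] ext [16. 20. 26.] [ 551.6 -242.2   16.7]
side [373 254  14  24 100] [380.7 266.1] zmax [111. 125. 177.] mid [ 621. -656.  292.] ext [240. 440. 379.] [ 714.3 -474.9  138.3]
side [441 315   9   8  53] [444.5 318.6] zmax [154. 156. 157.] mid [ 746. -588.  155.] ext [11. 10.  4.] [ 745.6 -588.9  155.4]
side [441 330  34  54 899] [452.6 364.9] zmax [144. 160. 165.] mid [ 625. -734.  309.] ext [248. 283. 346.] [ 720.3 -650.6  159.4]
table [ 500.00198252 -158.1528315    12.58362847]
block [array([608.6, 243.9,  23.8]), array([614.3, 175.2,  31. ]), array([566.1, 189. ,  30.7]), array([529.1, 101.7,  28.1]), array([482.2,  48.7,  30.1]), array([582.7, 164.5,  18.8])]
```

```bash
ls -la pics
```

```text
total 1784
drwxr-xr-x 2 agent agent   4096 Dec  6 13:48 .
drwxr-xr-x 3 agent agent   4096 Dec  6 13:48 ..
-rw-r--r-- 1 agent agent 472188 Dec  6 13:48 a.png
-rw-r--r-- 1 agent agent 600151 Dec  6 13:48 b.png
-rw-r--r-- 1 agent agent 364765 Dec  6 13:47 side0.png
-rw-r--r-- 1 agent agent 372465 Dec  6 13:47 top0.png
```

View pics/a.png

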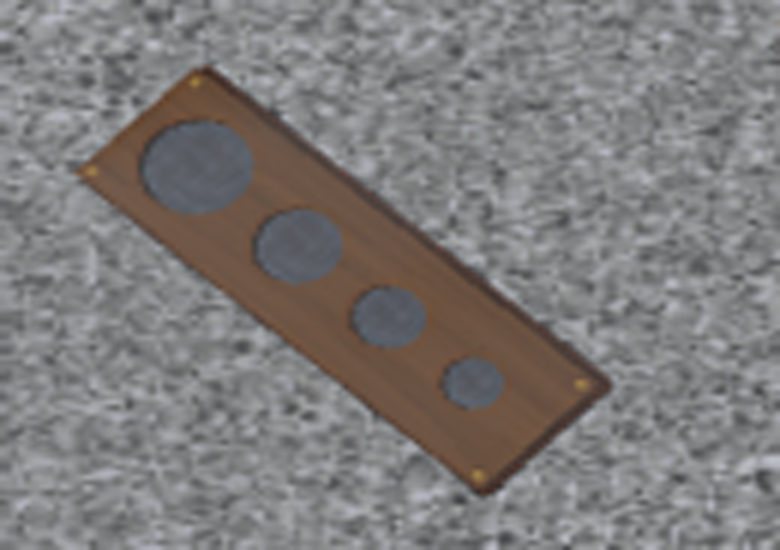

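View pics/b.png

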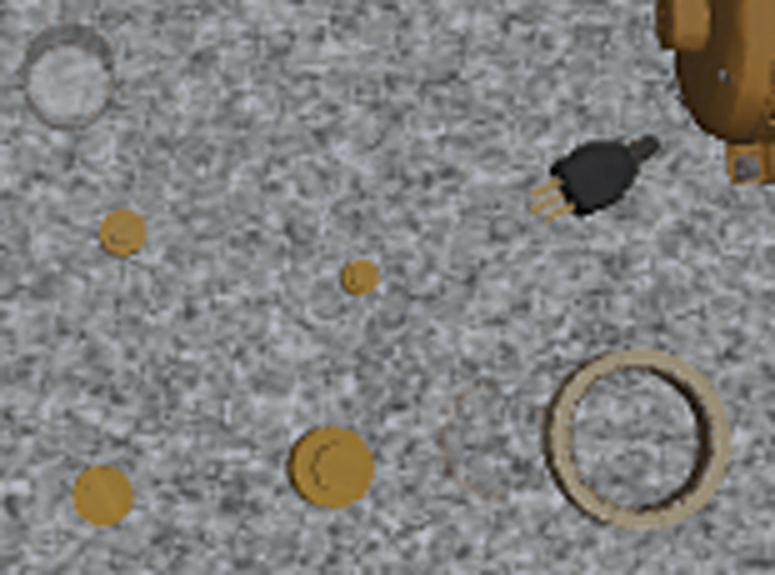

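```bash
cat >> h.py <<'E'
def proj(n,X):
    p=camera_params(n);K,T=p["K"],p["T"]
    c=(np.asarray(X)-T[:3,3])@T[:3,:3]
    return np.stack([K[0,2]+K[0,0]*c[:,0]/-c[:,2],K[1,2]+K[1,1]*c[:,1]/c[:,2]],-1)
W={500:(44,34,26,58),200:(33,24,20,44),100:(26,19,17,36),50:(20,15,14,30)}
t=np.linspace(0,2*np.pi,40,endpoint=False)
def ring(x,y,r,z): return np.stack([x+r*np.cos(t),y+r*np.sin(t),0*t+z],-1)
def model(n,w,x,y,z0=0):
    D,h,k,H=W[w]; r=k/2
    S=16; M=np.zeros((384*S//4,512*S//4),np.uint8)
    M=np.zeros((384,512),np.float32)
    big=np.zeros((384*4,512*4),np.uint8)
    a=np.vstack([ring(x,y,D/2,z0),ring(x,y,D/2,z0+h)])
    b=np.vstack([ring(x,y,np.sqrt(max(0,r*r-s*s)),z0+H-r+s) for s in np.linspace(-r,r,9)]) if 2*r<=H-h+20 else a
    for s in(a,b):
        q=proj(n,s).astype(np.float32)
        q=(q+.5)*4-.5
        cv2.fillConvexPoly(big,cv2.convexHull(q).round().astype(np.int32),1)
    v,u=np.nonzero(big)
    return np.array([(u.mean()+.5)/4-.5,(v.mean()+.5)/4-.5]),len(u)/16
def locate(n,w,c,x,y,z0=0):
    for _ in range(6):
        m,a=model(n,w,x,y,z0); z=z0+W[w][1]/2
        d=onplane(n,*c,z)-onplane(n,*m,z); x+=d[0];y+=d[1]
    return x,y,a
E
python3 - <<'E'
from h import *
G={500:(450,-212),200:(437,-89),100:(578,-104),50:(551,-232)}
for n in("top","side"):
    im=cv2.imread(f"pics/{n}0.png");m=brass(im)
    k,l,st,c=cv2.connectedComponentsWithStats(m)
    for w,g in G.items():
        e=model(n,w,*g)[0]; i=1+np.argmin(np.hypot(*(c[1:]-e).T))
        print(n,w,np.round(locate(n,w,c[i],*g),1),'obs area',st[i,4])
im=cv2.imread("pics/top0.png");P=[]
hsv=cv2.cvtColor(im,cv2.COLOR_BGR2HSV)
b,g,r=[im[...,i].astype(int) for i in range(3)]
wood=((r-b)>15).astype(np.uint8)
cc=[]
for (u,v,R) in((142,183,14),(159.5,199,11),(174.5,213,9),(188.5,226.5,8)):
    Y,X=np.mgrid[0:384,0:512]
    m=(wood==0)&(np.hypot(X-u,Y-v)<R)
    k,l,st,c=cv2.connectedComponentsWithStats(m.astype(np.uint8))
    i=1+np.argmax(st[1:,4]); q=onplane("top",*c[i],20.5);cc.append(q[:2]);print(c[i].round(1),st[i,4],q.round(1), 'diam est',2*np.sqrt(st[i,4]/np.pi)*1175/431.6)
cc=np.array(cc);s=np.array([-88,-25,31,83.]);A=np.stack([s,np.ones(4)],1)
D=np.linalg.svd(cc-cc.mean(0))[2][0];D*=np.sign(D@(cc[3]-cc[0]))
o=cc.mean(0)-D*s.mean()
print("dir",D,"yaw",np.arctan2(-D[0],D[1]),"mid",o,"lsq",np.linalg.lstsq(A,cc,rcond=None)[0]);
for x,q in zip(s,cc):print((o+D*x).round(1),(q-o-D*x).round(1))
E
```

```text
top 500 [ 448.4 -213.8  239.4] obs area 211
top 200 [436.4 -89.6 125.2] obs area 110
top 100 [ 579.2 -104.6   79.9] obs area 66
top 50 [ 551.8 -234.    50.2] obs area 39
side 500 [ 448.7 -211.5  481.4] obs area 419
side 200 [436.7 -88.6 211.6] obs area 167
side 100 [ 579.9 -103.8  138.2] obs area 95
side 50 [ 552.3 -234.3  114.2] obs area 77
[142.3 183. ] 282 [608.1 211.8  20.5] diam est 51.58649772754214
[159.1 198.8] 177 [564.1 166.7  20.5] diam est 40.8693869358083
[174.3 212.9] 119 [525.  126.1  20.5] diam est 33.510813486438636
[188.4 226.3] 81 [488.   88.8  20.5] diam est 27.64738112148991
dir [-0.69828934 -0.71581561] yaw 2.3685877536782436 mid [546.44586528 148.53971816] lsq [[ -0.70183552  -0.71945575]
 [546.44675183 148.5406282 ]]
[607.9 211.5] [0.2 0.3]
[563.9 166.4] [0.2 0.3]
[524.8 126.3] [ 0.2 -0.2]
[488.5  89.1] [-0.5 -0.3]
```

```bash
cat >> h.py <<'E'
from scipy.spatial.transform import Rotation as Ro
def to(x,y,z,yaw=.7986,z0=None):
    s=read_state();p=s["eef_pos"];R=Ro.from_euler("xyz",s["tool_rot"])
    d=R.inv().apply(np.array([x,y,z])-p)
    t=(s["tool_rot"][2]-yaw+np.pi)%(2*np.pi)-np.pi
    print("clock",round(s["clock"],2),"pos",p.round(1),"F",s["force"].round(1),"w",round(s["width"],1),"rot",s["tool_rot"].round(4)); print("row",d.round(1),"turn",np.degrees(t).round(2))
E
python3 -c "
from h import *
to(448.6,-212.8,290)"
```

```text
clock 0.1 pos [ 287.2 -582.8  403.9] F [-0.5  0.  -0.5] w 85.0 rot [-3.1399  0.      0.4578]
row [ 308.3 -260.4  114.3] turn -19.53
```

```bash
python3 -m jog '[30,-25,10,-2,85, 60,-50,20,-5,85, 90,-75,30,-8,80, 120,-100,40,-11,75, 150,-125,50,-14,70, 180,-150,60,-17,65, 210,-176,70,-19.5,60, 240,-202,85,-19.5,60, 270,-228,100,-19.5,60, 295,-249,110,-19.5,60, 308.3,-260.4,114.3,-19.5,60, 308.3,-260.4,114.3,-19.5,60, 308.3,-260.4,114.3,-19.5,60, 308.3,-260.4,114.3,-19.5,60, 308.3,-260.4,114.3,-19.5,60]'
python3 - <<'E'
from h import *
im,d=get_image("side");cv2.imwrite("pics/s1.png",cv2.resize(im[120:320,130:330],None,fx=3,fy=3))
np.save("s1.npy",d)
to(448.6,-212.8,213)
E
```

```text
clock: 1.35
eef_pos: [448.2, -214.8, 290.7]
tool_rot: [3.141, 0.001, 0.795]
force: [-0.3, -0.1, 0.3]
width: 60.0
clock 1.4 pos [ 448.2 -214.8  290.7] F [-0.1 -1.1  0.5] w 59.7 rot [3.1407e+00 5.0000e-04 7.9520e-01]
row [ 1.8 -1.2 77.7] turn -0.2
```

View pics/s1.png

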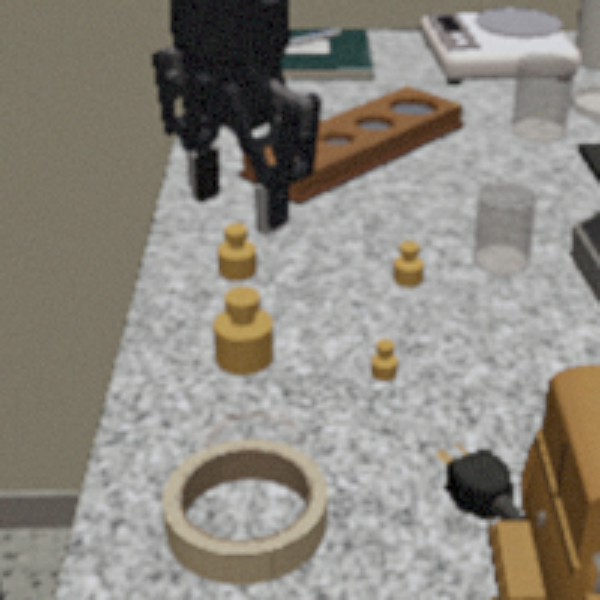

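The fingers hang above the 500 g weight, with tips at zoomed (203,195) and (270,225). I'll use depth to check the tip height.

```bash
python3 - <<'E'
from h import *
d=np.load("s1.npy");P=cloud("side",d)
for u0,u1,v0,v1 in((192,203,165,192),(214,228,175,201)):
    q=P[v0:v1,u0:u1].reshape(-1,3); q=q[(q[:,2]>90)&(q[:,2]<200)&(abs(q[:,1]+213)<60)]
    print(len(q),q.min(0).round(),q.max(0).round(),np.sort(q[:,2])[:8].round())
    lo=q[q[:,2]<q[:,2].min()+12];print(lo.mean(0))
E
```

```text
222 [ 415. -206.  122.] [ 435. -182.  177.] [122. 122. 122. 122. 123. 124. 124. 125.]
[ 425.78797802 -195.84026033  128.01920836]
258 [ 462. -269.  122.] [ 488. -234.  186.] [122. 123. 123. 124. 124. 124. 124. 125.]
[ 473.43347067 -245.10454748  128.48136868]
```

```bash
python3 -m jog '[1.8,-1.2,25,0,60, 1.8,-1.2,50,0,60, 1.8,-1.2,70,0,60, 1.8,-1.2,81,0,60, 1.8,-1.2,81,0,60, 1.8,-1.2,81,0,60, 1.8,-1.2,81,0,20, 1.8,-1.2,81,0,20, 1.8,-1.2,81,0,20, 1.8,-1.2,81,0,20, 1.8,-1.2,81,0,20, 1.8,-1.2,81,0,20, 1.8,-1.2,81,0,20]'
python3 - <<'E'
from h import *
im,d=get_image("side");cv2.imwrite("pics/s2.png",cv2.resize(im[150:280,150:280],None,fx=4,fy=4))
to(607.9,211.5,320)
E
```

```text
clock: 2.48
eef_pos: [450.0, -211.7, 210.7]
tool_rot: [3.138, -0.001, 0.798]
force: [0.3, -0.6, 7.1]
width: 23.8
clock 2.53 pos [ 450.  -211.7  210.7] F [ 0.9 -1.   6.3] w 23.6 rot [ 3.1382e+00 -1.0000e-03  7.9790e-01]
row [ 413.3 -182.1 -109.5] turn -0.04
```

View pics/s2.png

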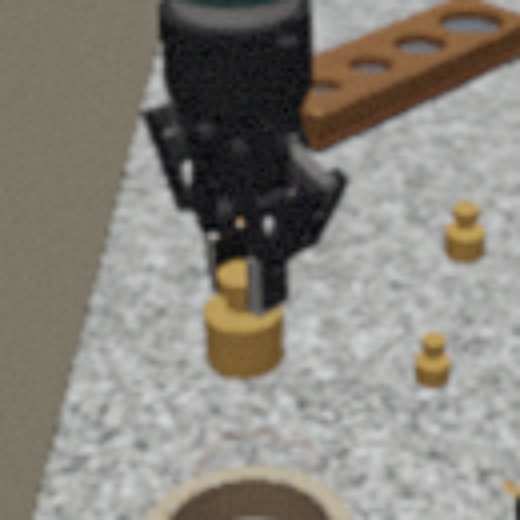

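```bash
python3 -m jog '[0,0,-8,0,20, 0,0,-25,0,20, 0,0,-45,0,20, 0,0,-65,0,20, 0,0,-80,0,20, 0,0,-80,0,20, 0,0,-80,0,20, 0,0,-80,0,20]'
python3 - <<'E'
from h import *
im,d=get_image("side");cv2.imwrite("pics/s3.png",cv2.resize(im[100:250,150:300],None,fx=4,fy=4))
to(607.9,211.5,320)
im,d=get_image("top");cv2.imwrite("pics/t3.png",cv2.resize(im[150:280,230:360],None,fx=4,fy=4))
E
```

```text
clock: 3.2
eef_pos: [448.5, -210.8, 288.7]
tool_rot: [-3.14, 0.001, 0.798]
force: [0.1, 0.2, -5.5]
width: 24.1
clock 3.25 pos [ 448.5 -210.7  288.4] F [-0.6 -0.3 -4. ] w 23.5 rot [-3.1391e+00  9.0000e-04  7.9830e-01]
row [ 413.6 -180.6  -31.5] turn -0.02
```

View pics/s3.png

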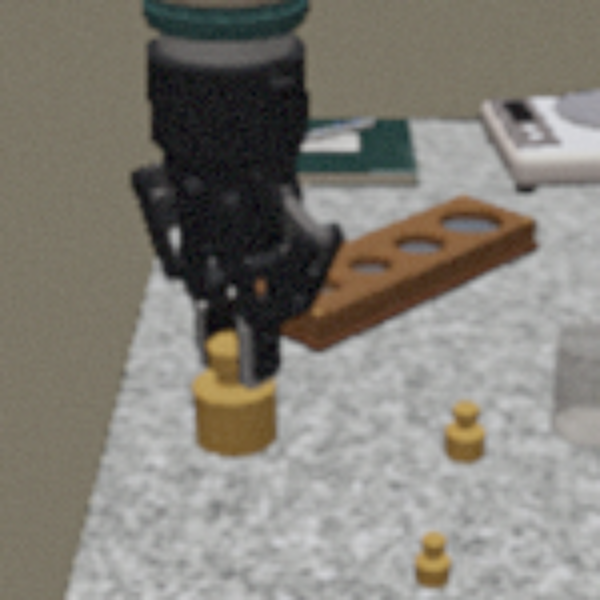

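```bash
python3 -m jog '[12,-5,-12,0,20, 36,-16,-24,0,20, 66,-29,-31,0,20, 99,-43,-31,0,20, 132,-58,-31,0,20, 165,-72,-31,0,20, 198,-86,-31,0,20, 231,-101,-31,0,20, 264,-115,-31,0,20, 297,-130,-31,0,20, 330,-144,-31,0,20, 360,-157,-31,0,20, 385,-168,-31,0,20, 402,-175.5,-31,0,20, 410,-179,-31,0,20, 413.6,-180.6,-31,0,20, 413.6,-180.6,-31,0,20, 413.6,-180.6,-31,0,20, 413.6,-180.6,-31,0,20]'
python3 - <<'E'
from h import *
im,d=get_image("side");cv2.imwrite("pics/s4.png",cv2.resize(im[60:200,180:320],None,fx=4,fy=4))
to(607.9,211.5,245)
E
```

```text
clock: 4.88
eef_pos: [608.4, 208.8, 320.2]
tool_rot: [3.141, 0.002, 0.796]
force: [-0.1, 0.1, -4.4]
width: 23.6
clock 4.93 pos [608.5 209.  320.4] F [ 0.1 -0.4 -4.5] w 23.4 rot [3.141e+00 1.400e-03 7.956e-01]
row [ 1.4 -2.2 75.4] turn -0.17
```

View pics/s4.png

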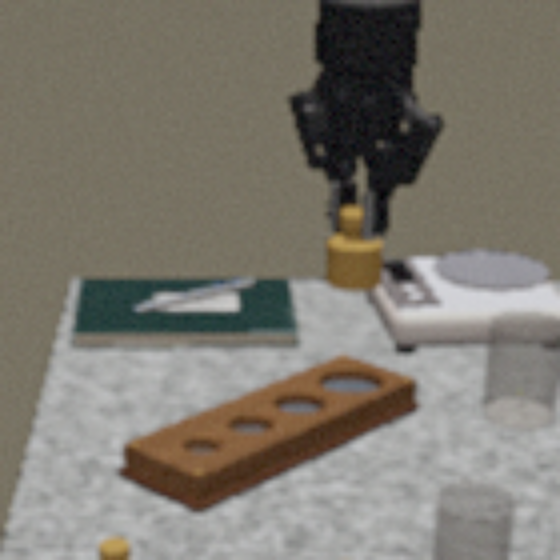

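```bash
cat >> h.py <<'E'
def held(w,p,tip=True):
    "side-view: brass body mask near the expected position; x and z of body"
    im,d=get_image("side");P=cloud("side",d);m=brass(im).astype(bool)
    m&=(np.hypot(P[...,0]-p[0],P[...,1]-p[1])<45)&(P[...,2]>5)&(P[...,2]<200)
    k,l,st,c=cv2.connectedComponentsWithStats(m.astype(np.uint8))
    if k<2: print("none");return im
    i=1+np.argmax(st[1:,4]);q=P[l==i];z0=q[:,2].min();b=q[q[:,2]<z0+W[w][1]-2]
    vs,us=np.nonzero(l==i)
    print("n",len(q),"zmin",z0.round(1),"zmax",q[:,2].max().round(1),"body x",b[:,0].min().round(1),b[:,0].max().round(1),"mid",((b[:,0].min()+b[:,0].max())/2).round(1),"ymin",np.percentile(b[:,1],5).round(1),"-> yc",(np.percentile(b[:,1],5)+W[w][0]/2).round(1))
    return im
E
python3 - <<'E'
from h import *
held(500,(608,209))
E
```

```text
n 201 zmin 112.6 zmax 170.6 body x 587.3 627.8 mid 607.5 ymin 182.7 -> yc 204.7
```

```bash
python3 -m jog '[2.5,-2.0,15,-0.2,20, 2.5,-2.0,35,-0.2,20, 2.5,-2.0,55,-0.2,20, 2.5,-2,68,-0.2,20, 2.5,-2,68,-0.2,20, 2.5,-2,68,-0.2,20, 2.5,-2,68,-0.2,20]'
python3 - <<'E'
from h import *
im=held(500,(608,209));cv2.imwrite("pics/s5.png",cv2.resize(im[80:180,200:320],None,fx=6,fy=6))
to(608.9,212.5,227)
im,d=get_image("top");cv2.imwrite("pics/t5.png",cv2.resize(im[140:250,110:240],None,fx=5,fy=5))
E
```

```text
clock: 5.57
eef_pos: [609.5, 214.2, 253.5]
tool_rot: [3.141, -0.002, 0.801]
force: [-0.4, 0.5, -4.6]
width: 24.1
n 356 zmin 8.0 zmax 102.8 body x 565.3 651.3 mid 608.3 ymin 169.9 -> yc 191.9
clock 5.62 pos [609.7 214.3 253.8] F [-0.1  0.3 -4.6] w 23.7 rot [ 3.1404e+00 -2.4000e-03  8.0120e-01]
row [-1.9  0.7 26.8] turn 0.15
```

View pics/s5.png

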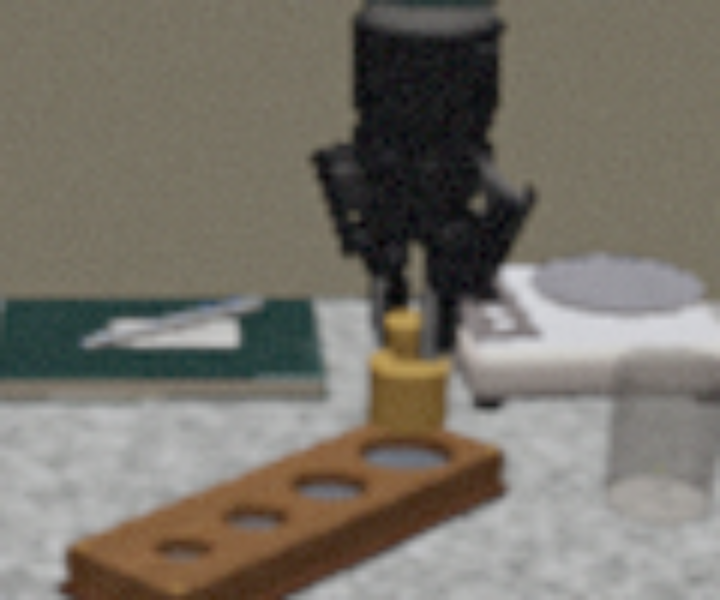

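View pics/t5.png

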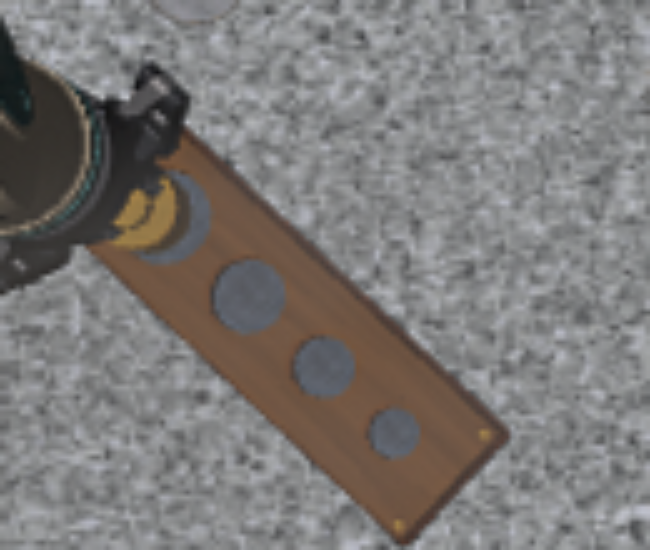

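```bash
python3 - <<'E'
from h import *
# current pictures with model outlines: well rim, weight body top rim for candidates
im=cv2.imread("pics/t5.png");sd=cv2.imread("pics/s5.png")
def dr(img,n,R,off,f,col):
    q=((proj(n,R)-off+.5)*f-.5).round().astype(np.int32)
    cv2.polylines(img,[q],True,col,1)
for c,col in(((607.9,211.5),(0,255,0)),((609.2,213.8),(0,0,255))):
  for z in(43,77):
    dr(im,"top",ring(*c,22,z),(110,140),5,col);dr(sd,"side",ring(*c,22,z),(200,80),6,col)
dr(im,"top",ring(607.9,211.5,29,28),(110,140),5,(255,0,0));dr(sd,"side",ring(607.9,211.5,29,28),(200,80),6,(255,0,0))
cv2.imwrite("pics/o5.png",np.hstack([cv2.resize(im[100:320,:260],None,fx=1.5,fy=1.5),cv2.resize(sd[290:510,330:530],None,fx=1.5,fy=1.5)]))
E
```

```text
(no output)
```

View pics/o5.png

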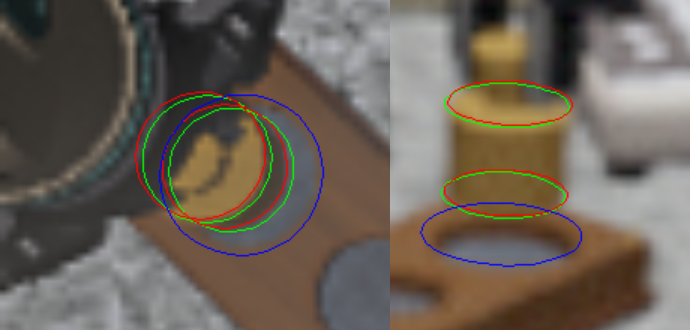

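```bash
python3 -m jog '[-2.8,0.5,0,0.1,20, -2.8,0.5,0,0.1,20, -2.8,0.5,5,0.1,20, -2.8,0.5,10,0.1,20, -2.8,0.5,15,0.1,20, -2.8,0.5,20,0.1,20, -2.8,0.5,23,0.1,20, -2.8,0.5,24,0.1,20, -2.8,0.5,24,0.1,20, -2.8,0.5,24,0.1,20]'
python3 - <<'E'
from h import *
im,d=get_image("side");cv2.imwrite("pics/s6.png",cv2.resize(im[80:180,200:320],None,fx=6,fy=6))
to(607.9,211.5,227)
E
```

```text
clock: 6.5
eef_pos: [607.4, 212.0, 228.4]
tool_rot: [3.142, -0.0, 0.8]
force: [0.5, 0.2, -4.1]
width: 23.7
clock 6.55 pos [607.5 212.  228.6] F [ 0.1 -0.7 -4.6] w 23.4 rot [ 3.1414e+00 -4.0000e-04  7.9980e-01]
row [-0.   0.7  1.6] turn 0.07
```

View pics/s6.png

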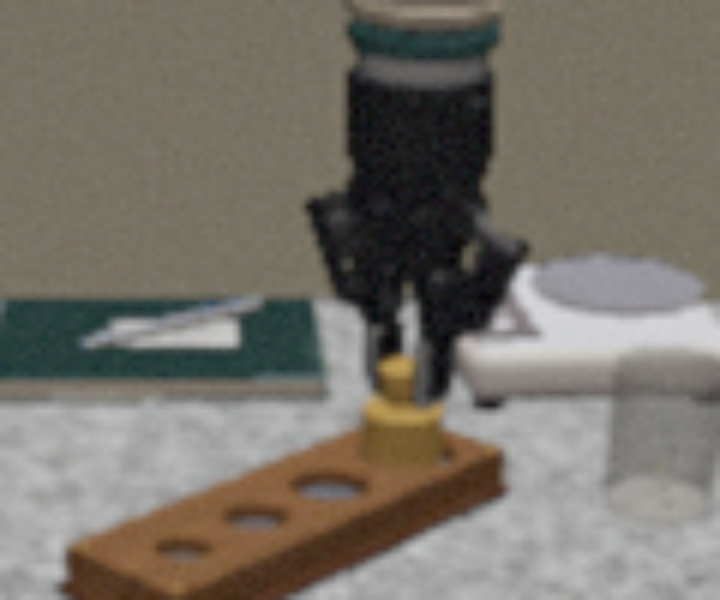

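The weight is inside the largest well, still hanging at Fz -4.6. I'll lower it in 0.5 mm steps until the felt carries it.

```bash
python3 -m jog '[0,0.4,0.5,0,20, 0,0.4,1,0,20, 0,0.4,1.5,0,20, 0,0.4,1.5,0,20, 0,0.4,1.5,0,20]'; python3 -m jog '[0,0,0.5,0,20, 0,0,1,0,20, 0,0,1,0,20, 0,0,1,0,20]'
```

```text
clock: 6.97
eef_pos: [607.6, 211.7, 227.0]
tool_rot: [3.142, -0.0, 0.8]
force: [0.4, 0.5, -5.0]
width: 23.6
clock: 7.3
eef_pos: [607.8, 211.6, 226.8]
tool_rot: [3.141, -0.001, 0.8]
force: [-1.0, -0.6, 4.5]
width: 23.7
```

```bash
python3 -m jog '[0,0,0,0,30, 0,0,0,0,40, 0,0,0,0,45, 0,0,0,0,45, 0,0,0,0,45, 0,0,-10,0,45, 0,0,-30,0,45, 0,0,-55,0,45, 0,0,-75,0,45, 0,0,-75,0,45, 0,0,-75,0,45]'
python3 - <<'E'
from h import *
im,d=get_image("side");cv2.imwrite("pics/s7.png",cv2.resize(im[80:180,200:320],None,fx=6,fy=6))
to(436.5,-89.1,280)
E
```

```text
clock: 8.22
eef_pos: [608.1, 211.8, 302.9]
tool_rot: [3.14, -0.003, 0.8]
force: [-0.0, 0.2, -0.7]
width: 45.0
clock 8.27 pos [607.5 211.7 301.5] F [-0.1 -0.2 -1.1] w 44.7 rot [ 3.1414e+00 -6.0000e-04  7.9980e-01]
row [-334.9   86.9   21.3] turn 0.07
```

View pics/s7.png

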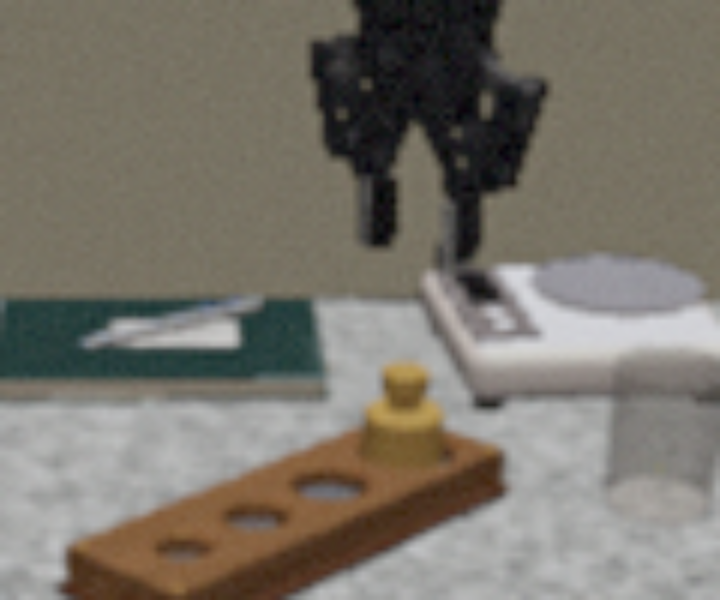

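```bash
python3 -m jog '[-15,4,0,0,50, -45,12,0,0,55, -85,22,0,0,55, -125,32,0,0,55, -165,43,5,0,55, -205,53,10,0,55, -245,64,15,0,55, -280,73,20,0,55, -308,80,21,0,55, -325,84.5,21,0,55, -334.9,86.9,21,0,55, -334.9,86.9,21,0,55, -334.9,86.9,21,0,55, -334.9,86.9,21,0,55, -334.9,86.9,21,0,55]'
python3 - <<'E'
from h import *
to(436.5,-89.1,200)
im,d=get_image("side");cv2.imwrite("pics/s8.png",cv2.resize(im[110:240,140:270],None,fx=4,fy=4))
E
```

```text
clock: 9.52
eef_pos: [437.4, -87.7, 279.9]
tool_rot: [3.141, -0.001, 0.803]
force: [0.5, 0.3, 0.1]
width: 55.1
clock 9.52 pos [437.4 -87.7 279.9] F [0.5 0.3 0.1] w 55.1 rot [ 3.1415e+00 -1.0000e-03  8.0260e-01]
row [-1.8  0.3 79.9] turn 0.23
```

View pics/s8.png

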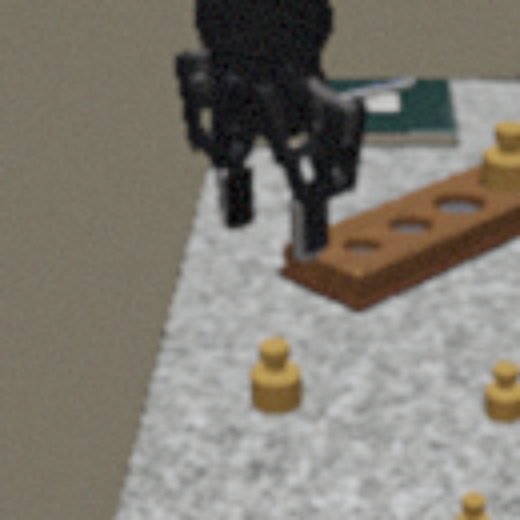

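```bash
python3 -m jog '[-1.5,0.3,25,0.2,55, -1.5,0.3,50,0.2,55, -1.5,0.3,70,0.2,55, -1.5,0.3,79.5,0.2,55, -1.5,0.3,79.5,0.2,55, -1.5,0.3,79.5,0.2,55, -1.5,0.3,79.5,0.2,14, -1.5,0.3,79.5,0.2,14, -1.5,0.3,79.5,0.2,14, -1.5,0.3,79.5,0.2,14, -1.5,0.3,79.5,0.2,14, -1.5,0.3,79.5,0.2,14, -1.5,0.3,79.5,0.2,14]'
python3 - <<'E'
from h import *
to(563.9,166.4,300)
im,d=get_image("side");cv2.imwrite("pics/s9.png",cv2.resize(im[130:260,140:270],None,fx=4,fy=4))
E
```

```text
clock: 10.65
eef_pos: [436.1, -90.3, 201.0]
tool_rot: [3.14, -0.001, 0.797]
force: [0.1, -1.0, 6.6]
width: 17.0
clock 10.65 pos [436.1 -90.3 201. ] F [ 0.1 -1.   6.6] w 17.0 rot [ 3.1402e+00 -8.0000e-04  7.9650e-01]
row [273.  -88.  -98.9] turn -0.12
```

View pics/s9.png

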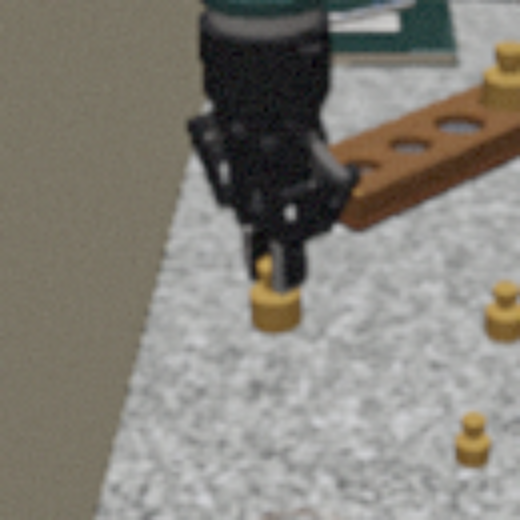

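```bash
python3 -m jog '[0,0,-6,0,14, 0,0,-22,0,14, 8,-3,-45,0,14, 28,-9,-68,0,14, 58,-19,-84,0,14, 90,-29,-90,0,14, 122,-39,-90,0,14, 154,-50,-90,0,14, 186,-60,-90,0,14, 215,-69,-90,0,14, 240,-77.5,-90,0,14, 258,-83.5,-90,0,14, 268,-86.5,-90,0,14, 273,-88,-90,0,14, 273,-88,-90,0,14, 273,-88,-90,0,14, 273,-88,-90,0,14, 273,-88,-70,0,14, 273,-88,-55,0,14, 273,-88,-55,0,14]'
python3 - <<'E'
from h import *
to(563.9,166.4,219)
E
python3 -m jog '[0,0,0,0,14, 0,0,0,0,14]'
python3 - <<'E'
from h import *
to(563.9,166.4,219)
im,d=get_image("side");im=cv2.resize(im[80:180,200:320],None,fx=6,fy=6)
for z in(58-16+0,):
  for zz in(58-14,58-14+24):
    q=((proj("side",ring(563.9,166.4,16.5,zz))-(200,80)+.5)*6-.5).round().astype(np.int32);cv2.polylines(im,[q],True,(0,255,0),1)
cv2.imwrite("pics/s10.png",im)
E
```

```text
clock: 12.37
eef_pos: [562.4, 164.1, 253.0]
tool_rot: [-3.14, 0.006, 0.795]
force: [-0.9, -0.5, -1.3]
width: 17.1
clock 12.37 pos [562.4 164.1 253. ] F [-0.9 -0.5 -1.3] w 17.1 rot [-3.1399  0.0058  0.7946]
row [ 2.9 -0.5 34. ] turn -0.23
clock: 12.53
eef_pos: [564.0, 165.8, 256.1]
tool_rot: [3.141, -0.0, 0.796]
force: [-0.2, 0.7, -1.6]
width: 17.4
clock 12.53 pos [564.  165.8 256.1] F [-0.2  0.7 -1.6] w 17.4 rot [ 3.1412e+00 -4.0000e-04  7.9550e-01]
row [ 0.4 -0.5 37.1] turn -0.18
```

View pics/s10.png

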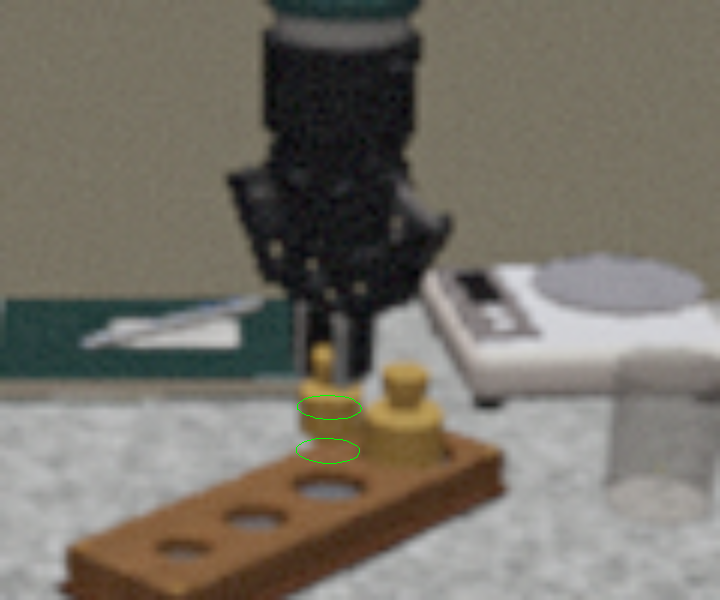

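```bash
python3 -m jog '[0.4,-0.3,10,0,14, 0.4,-0.3,20,0,14, 0.4,-0.3,27,0,14, 0.4,-0.3,32,0,14, 0.4,-0.3,36,0,14, 0.4,-0.3,37,0,14, 0.4,-0.3,37,0,14, 0.4,-0.3,37,0,14]'
python3 - <<'E'
from h import *
to(563.9,166.4,217)
im,d=get_image("side");im=cv2.resize(im[80:180,200:320],None,fx=6,fy=6)
cv2.imwrite("pics/s11.png",im)
E
```

```text
clock: 13.25
eef_pos: [563.9, 166.9, 218.5]
tool_rot: [3.142, -0.0, 0.797]
force: [0.3, 0.2, -1.6]
width: 17.3
clock 13.25 pos [563.9 166.9 218.5] F [ 0.3  0.2 -1.6] w 17.3 rot [ 3.1415e+00 -2.0000e-04  7.9650e-01]
row [-0.4  0.4  1.5] turn -0.12
```

View pics/s11.png

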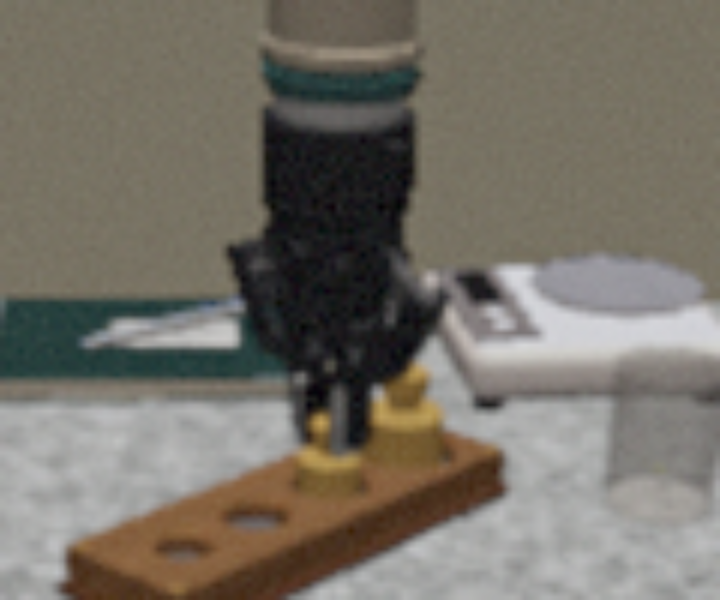

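In the well. Now I ease it down onto the felt.

```bash
python3 -m jog '[-0.2,0.2,0.5,0,14, -0.2,0.2,1,0,14, -0.2,0.2,1.4,0,14, -0.2,0.2,1.4,0,14, -0.2,0.2,1.4,0,14]'; python3 -m jog '[0,0,0.4,0,14, 0,0,0.8,0,14, 0,0,0.8,0,14, 0,0,0.8,0,14]'
```

```text
clock: 13.72
eef_pos: [563.9, 166.5, 217.2]
tool_rot: [3.141, -0.0, 0.796]
force: [1.3, -0.7, -0.2]
width: 17.1
clock: 14.05
eef_pos: [564.1, 166.6, 217.1]
tool_rot: [3.141, -0.001, 0.796]
force: [-1.6, -1.4, 6.1]
width: 17.3
```

```bash
python3 -m jog '[0,0,0,0,25, 0,0,0,0,35, 0,0,0,0,40, 0,0,0,0,40, 0,0,0,0,40, 0,0,-10,0,40, 0,0,-30,0,45, 0,0,-55,0,45, 0,0,-70,0,45, 0,0,-70,0,45, 0,0,-70,0,45]'
python3 - <<'E'
from h import *
im,d=get_image("side");im=cv2.resize(im[80:230,180:330],None,fx=4,fy=4)
cv2.imwrite("pics/s12.png",im)
to(579.5,-104.2,270)
E
```

```text
clock: 14.97
eef_pos: [564.1, 166.6, 287.6]
tool_rot: [3.14, -0.002, 0.796]
force: [-0.2, -0.6, -1.0]
width: 45.1
clock 15.02 pos [563.7 166.3 286.5] F [-0.9 -0.4 -1.3] w 45.0 rot [ 3.1413e+00 -1.0000e-04  7.9620e-01]
row [-182.3  200.5   16.5] turn -0.14
```

View pics/s12.png

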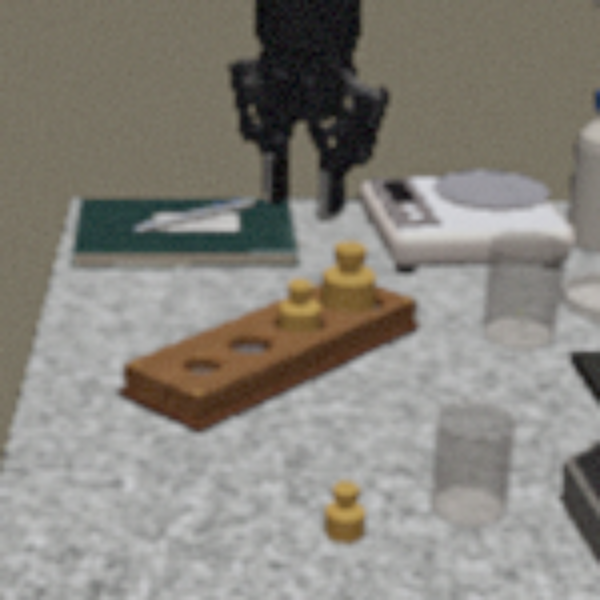

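The 200 g weight stands upright in well 2. Moving to the 100 g.

```bash
python3 -m jog '[-8,9,0,0,45, -25,28,0,0,45, -48,53,0,0,45, -72,79,5,0,45, -96,106,10,0,45, -120,132,15,0,45, -142,156,16,0,45, -160,176,16,0,45, -173,190,16,0,45, -182.3,200.5,16,0,45, -182.3,200.5,16,0,45, -182.3,200.5,16,0,45, -182.3,200.5,16,0,45, -182.3,200.5,16,0,45]'
python3 - <<'E'
from h import *
to(579.5,-104.2,195.5)
im,d=get_image("side");im=cv2.resize(im[110:240,200:330],None,fx=4,fy=4)
cv2.imwrite("pics/s13.png",im)
E
```

```text
clock: 16.18
eef_pos: [579.7, -101.8, 270.2]
tool_rot: [-3.141, -0.001, 0.799]
force: [-0.3, -0.2, -0.8]
width: 45.1
clock 16.18 pos [ 579.7 -101.8  270.2] F [-0.3 -0.2 -0.8] w 45.1 rot [-3.1406e+00 -9.0000e-04  7.9950e-01]
row [-1.9  1.6 74.7] turn 0.05
```

View pics/s13.png

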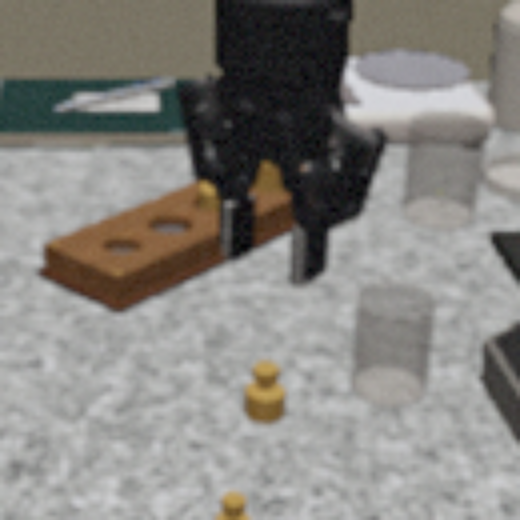

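```bash
python3 -m jog '[-1.3,1.1,20,0,45, -1.3,1.1,45,0,45, -1.3,1.1,64,0,45, -1.3,1.1,74,0,45, -1.3,1.1,74,0,45, -1.3,1.1,74,0,45, -1.3,1.1,74,0,10, -1.3,1.1,74,0,10, -1.3,1.1,74,0,10, -1.3,1.1,74,0,10, -1.3,1.1,74,0,10, -1.3,1.1,74,0,10]'
python3 - <<'E'
from h import *
to(524.8,126.3,285)
im,d=get_image("side");im=cv2.resize(im[110:240,200:330],None,fx=4,fy=4)
cv2.imwrite("pics/s14.png",im)
E
```

```text
clock: 17.23
eef_pos: [580.1, -105.6, 197.6]
tool_rot: [3.14, -0.002, 0.796]
force: [-0.8, 0.6, 6.0]
width: 13.7
clock 17.23 pos [ 580.1 -105.6  197.6] F [-0.8  0.6  6. ] w 13.7 rot [ 3.1398e+00 -1.5000e-03  7.9630e-01]
row [ 127.2 -201.5  -87.5] turn -0.13
```

View pics/s14.png

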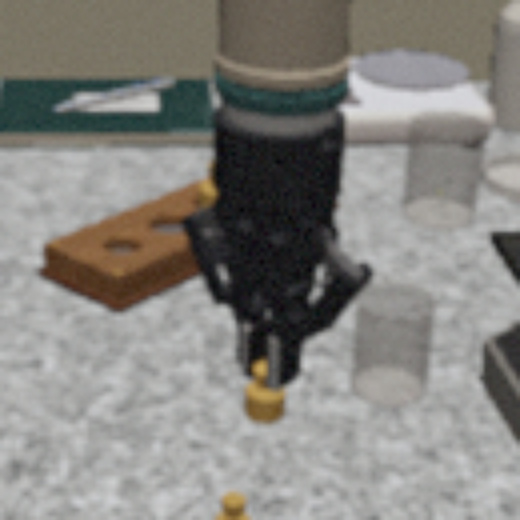

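```bash
python3 -m jog '[0,0,-6,0,10, 0,0,-22,0,10, 3,-5,-45,0,10, 12,-19,-65,0,10, 26,-41,-78,0,10, 42,-67,-82,0,10, 58,-92,-82,0,10, 74,-117,-82,0,10, 90,-143,-82,0,10, 104,-165,-82,0,10, 116,-184,-82,0,10, 123,-195,-82,0,10, 127.2,-201.5,-82,0,10, 127.2,-201.5,-82,0,10, 127.2,-201.5,-82,0,10, 127.2,-201.5,-82,0,10, 127.2,-201.5,-65,0,10, 127.2,-201.5,-52,0,10, 127.2,-201.5,-52,0,10, 127.2,-201.5,-52,0,10]'
python3 -m jog '[0,0,0,0,10]'
python3 - <<'E'
from h import *
to(524.8,126.3,215.5)
im,d=get_image("side");im=cv2.resize(im[80:180,200:320],None,fx=6,fy=6)
for zz in(52,71):
    q=((proj("side",ring(524.8,126.3,13,zz))-(200,80)+.5)*6-.5).round().astype(np.int32);cv2.polylines(im,[q],True,(0,255,0),1)
cv2.imwrite("pics/s15.png",im)
E
```

```text
clock: 18.95
eef_pos: [524.5, 124.8, 247.8]
tool_rot: [-3.141, 0.002, 0.795]
force: [0.8, 0.2, -0.7]
width: 13.7
clock: 19.03
eef_pos: [524.9, 125.5, 248.7]
tool_rot: [3.141, -0.0, 0.795]
force: [0.2, 0.6, -0.7]
width: 13.7
clock 19.03 pos [524.9 125.5 248.7] F [ 0.2  0.6 -0.7] w 13.7 rot [ 3.1411e+00 -4.0000e-04  7.9510e-01]
row [ 0.5 -0.6 33.2] turn -0.2
```

View pics/s15.png

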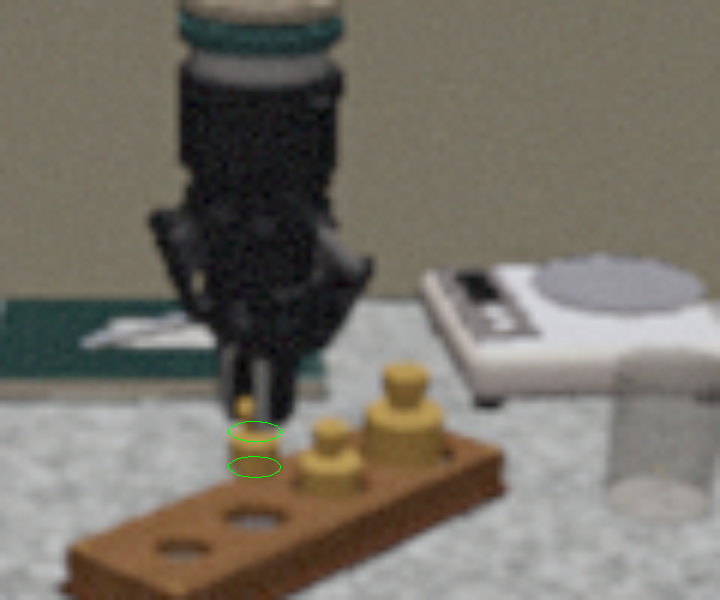

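```bash
python3 -m jog '[0.3,-0.4,8,0,10, 0.3,-0.4,16,0,10, 0.3,-0.4,23,0,10, 0.3,-0.4,28,0,10, 0.3,-0.4,32,0,10, 0.3,-0.4,33,0,10, 0.3,-0.4,33,0,10, 0.3,-0.4,33,0,10]'
python3 - <<'E'
from h import *
to(524.8,126.3,213.6)
im,d=get_image("side");im=cv2.resize(im[80:180,200:320],None,fx=6,fy=6)
cv2.imwrite("pics/s16.png",im)
E
```

```text
clock: 19.75
eef_pos: [524.4, 126.8, 215.2]
tool_rot: [3.142, -0.0, 0.797]
force: [-0.2, 0.7, -1.2]
width: 13.6
clock 19.75 pos [524.4 126.8 215.2] F [-0.2  0.7 -1.2] w 13.6 rot [ 3.1415e+00 -2.0000e-04  7.9650e-01]
row [-0.1  0.6  1.6] turn -0.12
```

View pics/s16.png

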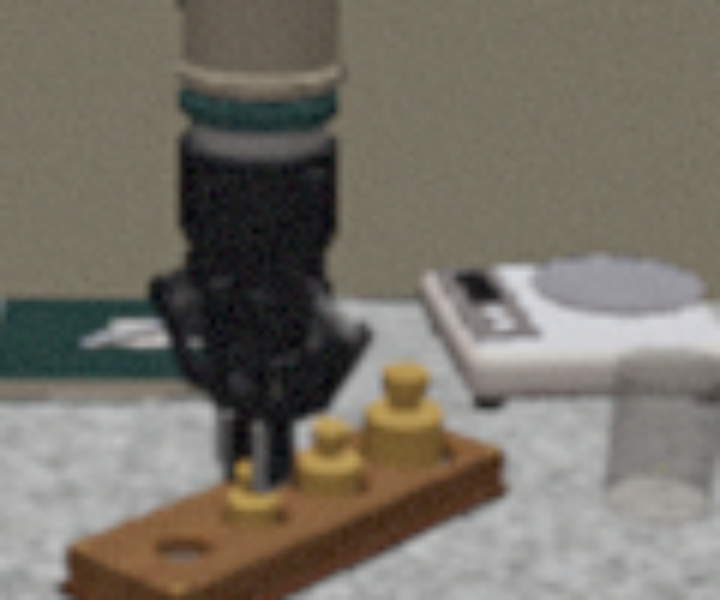

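```bash
python3 -m jog '[0,0.3,0.5,0,10, 0,0.3,1,0,10, 0,0.3,1.5,0,10, 0,0.3,1.5,0,10, 0,0.3,1.5,0,10]'; python3 -m jog '[0,0,0.4,0,10, 0,0,0.8,0,10, 0,0,0.8,0,10, 0,0,0.8,0,10]'
```

```text
clock: 20.22
eef_pos: [524.6, 126.4, 213.8]
tool_rot: [3.142, -0.0, 0.796]
force: [-0.7, 0.2, -0.6]
width: 14.2
clock: 20.55
eef_pos: [524.6, 126.5, 213.6]
tool_rot: [3.141, -0.0, 0.796]
force: [-1.4, -0.6, 6.6]
width: 13.7
```

```bash
python3 -m jog '[0,0,0,0,20, 0,0,0,0,30, 0,0,0,0,35, 0,0,0,0,35, 0,0,0,0,35, 0,0,-10,0,40, 0,0,-30,0,45, 0,0,-55,0,45, 0,0,-70,0,45, 0,0,-70,0,45, 0,0,-70,0,45]'
python3 - <<'E'
from h import *
im,d=get_image("side");im=cv2.resize(im[80:230,180:330],None,fx=4,fy=4)
cv2.imwrite("pics/s17.png",im)
to(552,-234.1,270)
E
```

```text
clock: 21.47
eef_pos: [524.9, 126.4, 284.1]
tool_rot: [3.14, -0.002, 0.796]
force: [1.1, 0.0, -0.2]
width: 45.1
clock 21.52 pos [524.5 126.2 283.2] F [-0.4  0.5  0. ] w 45.0 rot [ 3.1412e+00 -2.0000e-04  7.9610e-01]
row [-238.3  271.7   13.3] turn -0.14
```

View pics/s17.png

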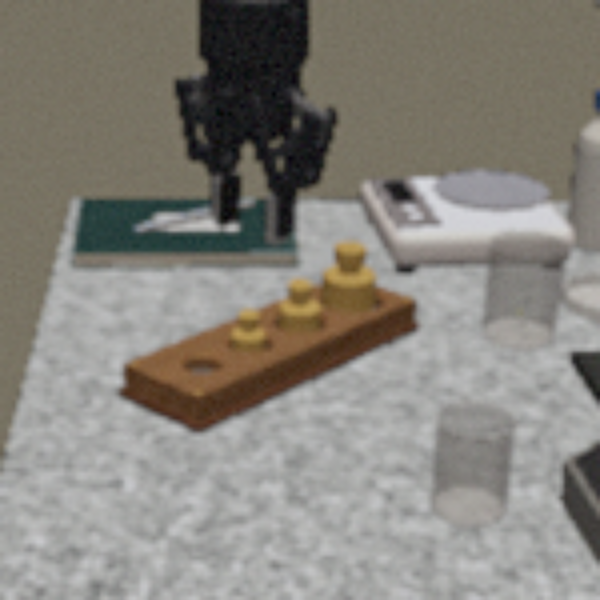

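Three weights now stand in their wells. Next is the 50 g.

```bash
python3 -m jog '[-8,9,0,0,45, -25,28,0,0,45, -48,55,0,0,45, -72,82,5,0,45, -96,109,10,0,45, -120,137,13,0,45, -145,165,13,0,45, -170,194,13,0,45, -193,220,13,0,45, -212,242,13,0,45, -226,258,13,0,45, -238.3,271.7,13,0,45, -238.3,271.7,13,0,45, -238.3,271.7,13,0,45, -238.3,271.7,13,0,45, -238.3,271.7,13,0,45]'
python3 - <<'E'
from h import *
to(552,-234.1,191.5)
im,d=get_image("side");im=cv2.resize(im[140:270,190:320],None,fx=4,fy=4)
cv2.imwrite("pics/s18.png",im)
E
```

```text
clock: 22.85
eef_pos: [552.0, -232.4, 269.6]
tool_rot: [-3.14, -0.0, 0.799]
force: [-0.3, -0.1, 0.7]
width: 45.0
clock 22.85 pos [ 552.  -232.4  269.6] F [-0.3 -0.1  0.7] w 45.0 rot [-3.140e+00 -3.000e-04  7.986e-01]
row [-1.3  1.3 78.1] turn -0.0
```

View pics/s18.png

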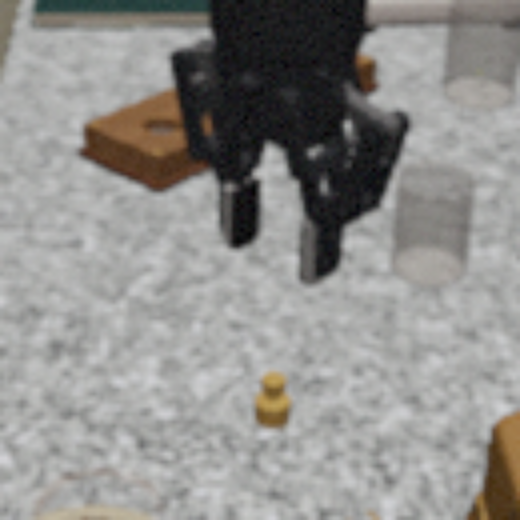

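```bash
python3 -m jog '[-0.8,0.9,20,0,45, -0.8,0.9,45,0,45, -0.8,0.9,66,0,45, -0.8,0.9,76.5,0,45, -0.8,0.9,76.5,0,45, -0.8,0.9,76.5,0,45, -0.8,0.9,76.5,0,7, -0.8,0.9,76.5,0,7, -0.8,0.9,76.5,0,7, -0.8,0.9,76.5,0,7, -0.8,0.9,76.5,0,7, -0.8,0.9,76.5,0,7]'
python3 - <<'E'
from h import *
to(488.4,89.0,280)
im,d=get_image("side");im=cv2.resize(im[140:270,190:320],None,fx=4,fy=4)
cv2.imwrite("pics/s19.png",im)
E
```

```text
clock: 23.9
eef_pos: [552.8, -235.2, 194.9]
tool_rot: [3.139, -0.001, 0.796]
force: [-0.8, 0.2, 6.5]
width: 10.2
clock 23.9 pos [ 552.8 -235.2  194.9] F [-0.8  0.2  6.5] w 10.2 rot [ 3.1395e+00 -1.0000e-03  7.9630e-01]
row [ 186.8 -272.6  -85.5] turn -0.13
```

View pics/s19.png

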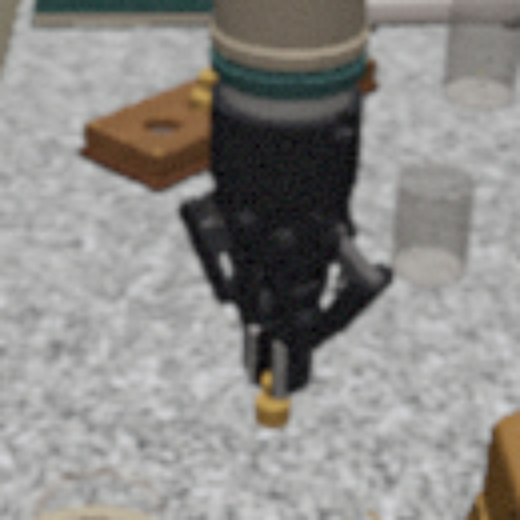

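```bash
python3 -m jog '[0,0,-6,0,7, 0,0,-22,0,7, 3,-5,-45,0,7, 13,-19,-65,0,7, 30,-44,-78,0,7, 48,-70,-82,0,7, 66,-96,-82,0,7, 84,-123,-82,0,7, 102,-149,-82,0,7, 120,-175,-82,0,7, 138,-201,-82,0,7, 154,-225,-82,0,7, 168,-245,-82,0,7, 178,-260,-82,0,7, 184,-268.5,-82,0,7, 186.8,-272.6,-82,0,7, 186.8,-272.6,-82,0,7, 186.8,-272.6,-82,0,7, 186.8,-272.6,-65,0,7, 186.8,-272.6,-52,0,7]'
python3 -m jog '[0,0,0,0,7, 0,0,0,0,7, 0,0,0,0,7]'
python3 - <<'E'
from h import *
to(488.4,89,213)
im,d=get_image("side");im=cv2.resize(im[80:180,200:320],None,fx=6,fy=6)
for zz in(52,67):
    q=((proj("side",ring(488.4,89,10,zz))-(200,80)+.5)*6-.5).round().astype(np.int32);cv2.polylines(im,[q],True,(0,255,0),1)
cv2.imwrite("pics/s20.png",im)
E
```

```text
clock: 25.62
eef_pos: [488.7, 87.1, 245.3]
tool_rot: [3.14, -0.0, 0.793]
force: [0.4, -0.1, -1.2]
width: 10.3
clock: 25.87
eef_pos: [488.4, 88.2, 245.8]
tool_rot: [3.141, -0.0, 0.795]
force: [1.2, 0.8, -0.3]
width: 9.8
clock 25.87 pos [488.4  88.2 245.8] F [ 1.2  0.8 -0.3] w 9.8 rot [ 3.1411e+00 -2.0000e-04  7.9490e-01]
row [ 0.6 -0.5 32.8] turn -0.21
```

View pics/s20.png

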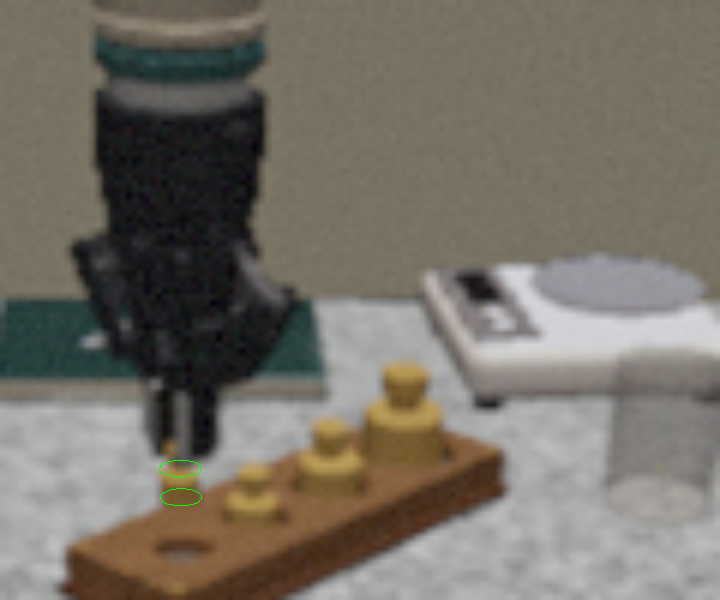

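```bash
python3 -m jog '[0.5,-0.4,8,0,7, 0.5,-0.4,16,0,7, 0.5,-0.4,22,0,7, 0.5,-0.4,27,0,7, 0.5,-0.4,31,0,7, 0.5,-0.4,32.5,0,7, 0.5,-0.4,32.5,0,7, 0.5,-0.4,32.5,0,7]'
python3 - <<'E'
from h import *
to(488.4,89,211)
im,d=get_image("side");im=cv2.resize(im[80:180,200:320],None,fx=6,fy=6)
cv2.imwrite("pics/s21.png",im)
E
```

```text
clock: 26.58
eef_pos: [488.0, 89.8, 212.8]
tool_rot: [-3.142, 0.0, 0.797]
force: [0.3, 0.7, -0.1]
width: 10.2
clock 26.58 pos [488.   89.8 212.8] F [ 0.3  0.7 -0.1] w 10.2 rot [-3.1415e+00  1.0000e-04  7.9660e-01]
row [-0.3  0.8  1.8] turn -0.11
```

View pics/s21.png

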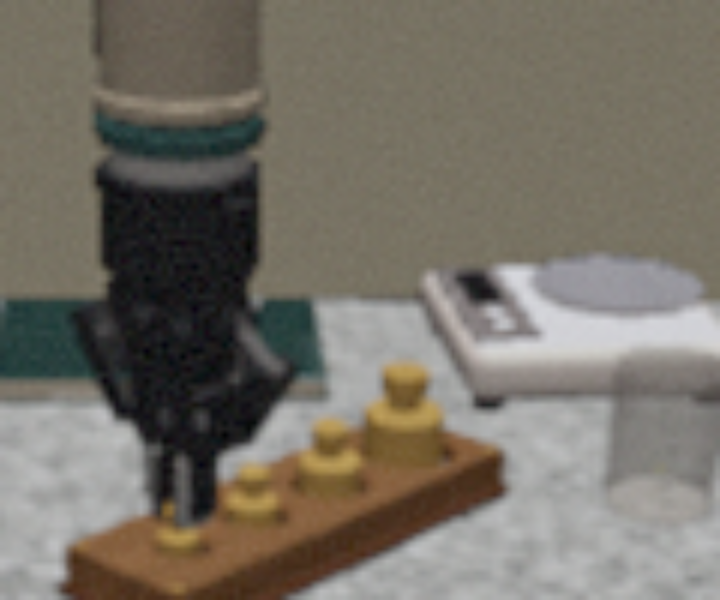

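```bash
python3 -m jog '[-0.2,0.4,0.5,0,7, -0.2,0.4,1,0,7, -0.2,0.4,1.6,0,7, -0.2,0.4,1.6,0,7, -0.2,0.4,1.6,0,7]'; python3 -m jog '[0,0,0.4,0,7, 0,0,0.8,0,7, 0,0,0.8,0,7, 0,0,0.8,0,7]'
```

```text
clock: 27.05
eef_pos: [488.2, 89.2, 211.4]
tool_rot: [3.142, -0.0, 0.796]
force: [-0.7, -0.5, -0.0]
width: 10.0
clock: 27.38
eef_pos: [488.2, 89.3, 210.8]
tool_rot: [3.141, -0.0, 0.796]
force: [-0.9, 1.0, 4.9]
width: 10.5
```

On the felt (Fz +4.9). I release it, rise and retreat so both cameras have a clear view.

```bash
python3 -m jog '[0,0,0,0,18, 0,0,0,0,28, 0,0,0,0,32, 0,0,0,0,32, 0,0,0,0,32, 0,0,-10,0,35, 0,0,-30,0,45, 0,0,-60,0,45, 0,0,-90,0,45, -25,30,-110,0,45, -55,65,-120,0,45, -85,100,-120,0,45, -115,135,-120,0,45, -140,165,-120,0,45, -155,185,-120,0,45, -155,185,-120,0,45, -155,185,-120,0,45, -155,185,-120,0,45]'
python3 - <<'E'
from h import *
to(488.4,89,300)
T={500:(607.9,211.5),200:(563.9,166.4),100:(524.8,126.3),50:(488.4,89.0)}
im,d=get_image("side");cv2.imwrite("pics/s22.png",cv2.resize(im[80:280,180:340],None,fx=3,fy=3))
im,d=get_image("top");cv2.imwrite("pics/t22.png",im);P=cloud("top",d)
o=im[150:260,110:240];o=cv2.resize(o,None,fx=5,fy=5)
hsv=cv2.cvtColor(im,cv2.COLOR_BGR2HSV)
m=((hsv[...,0]>=18)&(hsv[...,0]<=28)&(hsv[...,1]>130)).astype(np.uint8)
k,l,st,c=cv2.connectedComponentsWithStats(m)
for w,g in T.items():
    e,a=model("top",w,*g,16); i=1+np.argmin(np.hypot(*(c[1:]-e).T)+100*(st[1:,4]<15))
    x,y,_=locate("top",w,c[i],*g,16);print(w,np.round((x,y),1),"off",np.round((x-g[0],y-g[1]),1),"area",st[i,4],a,"ztop",P[l==i][:,2].max().round(1),"expect",16+W[w][3])
    for z in(16,16+W[w][1]):
        q=((proj("top",ring(*g,W[w][0]/2,z))-(110,150)+.5)*5-.5).round().astype(np.int32);cv2.polylines(o,[q],True,(0,255,0),1)
cv2.imwrite("pics/o22.png",o)
E
```

```text
clock: 28.88
eef_pos: [511.8, -150.4, 331.0]
tool_rot: [-3.141, -0.001, 0.796]
force: [0.2, 0.4, 0.4]
width: 44.8
clock 28.88 pos [ 511.8 -150.4  331. ] F [0.2 0.4 0.4] w 44.8 rot [-3.1412e+00 -8.0000e-04  7.9620e-01]
row [ 154.7 -184.2   31.1] turn -0.14
500 [523.7 127.3] off [-84.2 -84.2] area 50 273.8125 ztop 58.5 expect 74
200 [524.  128.4] off [-39.9 -38. ] area 50 146.875 ztop 58.5 expect 60
100 [524.1 128.8] off [-0.7  2.5] area 50 89.625 ztop 58.5 expect 52
50 [487.1  90.3] off [-1.3  1.3] area 18 52.375 ztop 47.9 expect 46
```

View pics/s22.png

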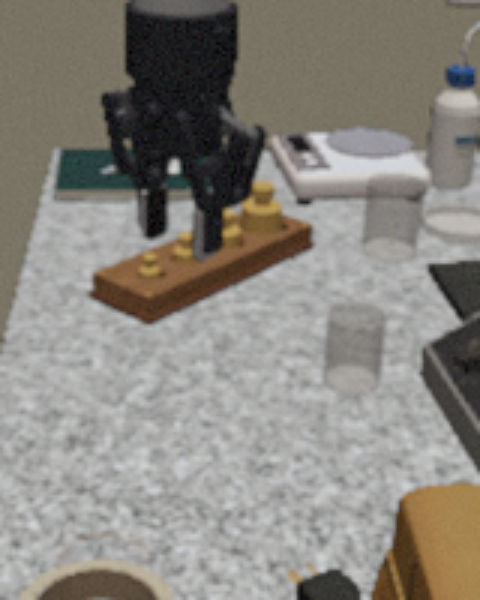

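View pics/o22.png

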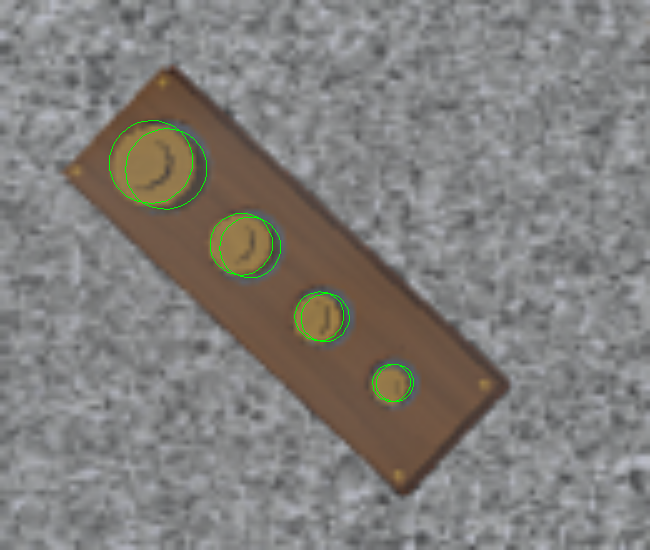

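View pics/t22.png

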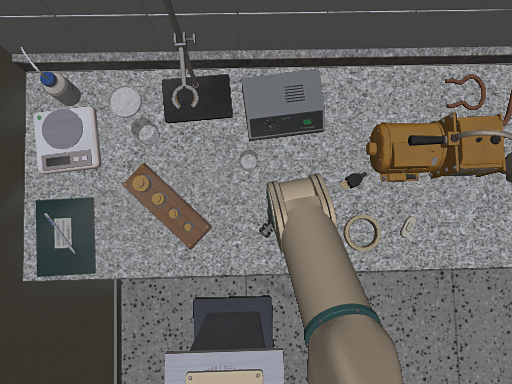

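The outlines drawn at the well centres coincide with all four weights, and the beaker and tape are unmoved in the picture. The colour mask missed the two largest, so I'll check heights by depth and then hand in.

```bash
python3 - <<'E'
from h import *
T={500:(607.9,211.5),200:(563.9,166.4),100:(524.8,126.3),50:(488.4,89.0)}
im,d=get_image("top");P=cloud("top",d);a=cv2.imread("pics/top0.png")
for w,g in T.items():
    r=np.hypot(P[...,0]-g[0],P[...,1]-g[1]);R=W[w][0]/2
    z=P[...,2][(r<R-2)&(r>W[w][2]/2)];print(w,"shoulder",np.median(z).round(1),"expect",16+W[w][1],"top",np.percentile(P[...,2][r<W[w][2]/3],90).round(1),16+W[w][3])
for n,(x,y,s) in {"beaker":(235,148,28),"tape":(340,210,46)}.items():
    t=a[y:y+s,x:x+s]; q=cv2.matchTemplate(im[y-8:y+s+8,x-8:x+s+8],t,cv2.TM_CCOEFF_NORMED);print(n,"shift px",np.array(cv2.minMaxLoc(q)[3])-8,q.max().round(3))
to(488.4,89,300)
finish_job()
E
```

```text
500 shoulder 52.0 expect 50 top 76.2 74
200 shoulder 40.5 expect 40 top 62.8 60
100 shoulder 37.2 expect 35 top 55.2 52
50 shoulder 37.8 expect 31 top 49.0 46
beaker shift px [0 0] 1.0
tape shift px [0 0] 0.933
clock 29.03 pos [ 512.1 -149.   330.9] F [ 1.8  0.1 -1.1] w 45.3 rot [-3.1412e+00 -6.0000e-04  7.9950e-01]
row [ 154.1 -182.9   31. ] turn 0.05
the job is handed in; nothing more can be done
```

I put all four weights back in their wells, each in the well of its own size, and handed the job in at about 29 s. Each one was lowered until the wrist force showed it resting on the felt, then released, and the arm was moved clear.

**Position:** In the last top picture, the outlines drawn at the well centres matched all four weights. They look centred and upright.

**Height:** The tops read 2–3 mm high on every weight. I take that as depth bias, because each weight's set-down height matched its pick-up height plus the 16 mm felt. The 50 g shoulder read 7 mm high, probably because only a few pixels there mixed in the knob.

**Beaker and tape:** Neither had moved, at 0 px shift in the top view.

**Check that failed:** The automatic colour match at the end picked the wrong blobs for the 500 g and 200 g weights. For those two the centring rests on the outlines alone.

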